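Present a notched sample slide label up over the backing plate

ROBOT

A 6-joint arm with a two-finger parallel gripper is mounted at the origin on a cart in front of the work surface, level with it; the furniture and walls round the work are solid. World frame = base frame: x ahead of the robot, y to its left, z up, the work surface at z = 0. Lengths are in m, angles in rad, forces in N, time in s.
With the tool pointing down it reaches from about 0.275 to 0.775 m from the base axis. Payload 14.6 kg.
Tool frame: the origin (TCP) lies between the finger pads, 19 mm behind the fingertips; this is the grasp point; z points along the fingers, y is the line along which they close (so a half turn about z gives the same grasp; the last joint's range is limited). The gripper opens to 85 mm and grips with 20 to 120 N. Pads are 22 mm wide; open, the fingers measure 114 mm over their backs; the gripper's body (76 mm by 85 mm) begins 54 mm behind the grasp point. The pads swing forward as they close: fully open they stand 13 mm farther back than shut.
Start: joints at [-1.315, 0.263, -0.048, 1.259, 0, 1.415], TCP at [0.21, -0.481, 0.25] pointing down, gripper open.
Joint ranges: [-2.65, 2.65], [-0.89, 1.7], [-1.18, 1.37], [-2.13, 2.11], [-1.35, 1.29], [-3.14, 3.14]. Speed limits (rad/s): [1.89, 1.89, 2.57, 2.79, 3.14, 3.14].

INTERFACE

Orientations are given as a unit quaternion [w, x, y, z].
In Python, from plant import manip gives the robot as it stands.
- The arm moves only by the tool apply_moves, never from a script. Its argument "commands" is a list that holds one entry, the list of rows, each a list of 7 numbers: the turn, a rotation vector about the tool's x, y, z in rad, then the shift along the tool's x, y, z in m, then the finger opening in m, from 0 to 0.0854. A call has 1 to 12 rows; each row shifts and turns the commanded pose from where the row before left it, along the tool's axes as they then stand; what a row does not reach is not made up. A row lasts 1/8 s, in which the tool goes at most 62.5 mm and 10.7 degrees, less where a joint would pass 70% of its speed; a pose out of reach is approached as far as the arm can. A call with a gripper value outside its range is refused whole. The fingers move at their own pace and stop on an object; "grip_force" is the grip in N (left out, the last holds). Time passes only in rows, so rows that do not move let the fingers close. It gives the time, the measured TCP pose, the force, the opening and the grip force at its end, in the units of the state.
- manip.observe(): the state, without advancing time (a new reading comes with each control period).
- manip.read_camera(name): name is "scene" or "top"; returns the picture (480x640x3 uint8, blue, green, red); there is no depth.
- manip.camera_params(name): a dict with "camera_matrix" (3x3 intrinsics, pixels), "k1" (the pictures are not rectified: a ray, as slopes to the right and down, at radius r is drawn at 1 + k1 r^2 times it, then the intrinsics apply), "extrinsics" (4x4, takes a point from camera to world coordinates). Camera axes: x right, y down, z forward; pixel columns grow to the right and rows downward; lengths in m; the calibration is good to about 2 mm. A picture is of the moment at which its call begins. camera_params takes no time and is no camera call.
- manip.job_done(): hands the job in; it is judged then, once.
The state is a dict: "time": time; "joint_pos": joint angles; "dq": joint speeds; "effort": joint torques, N m; "tool_pos": TCP position; "tool_rot": TCP orientation; "contact_force": force on the tool from outside, world axes, zero at the start; "moment": the same for the moment, N m; "grip_width": finger opening in m; "grasp_force": force on a finger pad.
Only numpy, scipy, OpenCV 4.12 (cv2) and the standard library are available. Lean on these libraries where they do the work, as an engineer would, in place of code of your own. Each camera call takes 0.05 s, during which the arm holds its last target. There are 200 camera calls.

TASK

First swing the aluminium arm with the white backing plate out towards you until it seats against its end stop. Then find the glass slide with the frosted end and the notched corner, pick it up by its clear part, and hold it roughly level with the label facing up and the frosted end centred over the white plate, a few centimetres above it without touching it. Leave the blank slide alone; the program finishes while the robot is still holding the slide there.

Things in the scene. Friction and masses are not known exactly. Their poses are not given: they have to be found in the camera images.
- label_slide: Sample slide, 100 x 36 x 5 mm, 40 g, greenish glass, loose, standing clear end up in its holder. Origin: middle of its foot; z: along its length to the clear end; y: across the width; x: out of the label face. z 0 to 36 mm is frosted white, with a blue label 24 x 16 mm on the +x face only. 9 mm square notch in the +y foot corner: facing the label with the clear end up, it is at the lower right.
- frosted_mid (a point): Middle of the frosted zone of the sample slide, at its z = 18 mm, mid thickness; axes as label_slide.
- clear_grip (a point): Point in the clear part of the sample slide, at its z = 75 mm, mid width and thickness; a good place to grip the two long edges (36 mm apart). Axes as label_slide.
- blank_slide: A blank slide of the same size, all clear greenish glass, no notch, no label, loose, standing in the other holder; to be left alone. Origin and axes as the sample slide.
- label_holder: Grey fixed holder of the sample slide, foot 70 (x) x 60 (y) x 10 mm, origin under its centre. The slide stands on the foot (10 mm up) between two steel cheeks 16 mm wide (y), 6.6 mm apart in x, tops 32 mm above the bench; it lifts straight out. It is turned about the vertical: the label may face the robot or up to a right angle to either side.
- blank_holder: The same holder for the blank slide. The holders stand one left and one right of the middle; which is which changes.
- backing_arm (a joint): Swing angle (rad) of the aluminium arm about its upright hinge. 0: folded; it grows anticlockwise seen from above, to the end stop at 1.6, where the arm points roughly towards the robot. About 1 N at the knob moves it; it stays where it is left.
- swing_hinge (a point): On the vertical hinge axis of the arm, 50 mm above the bench, at the arm's underside, on a fixed green stand with a 90 x 90 mm foot. The point's axes are the stand's: at joint 0 the arm points along the stand's +y.
- swing_knob (a point): Centre of the upper part of the orange upright knob on the arm, a round pin of 16 mm diameter, rising from the arm's top (58 mm above the bench) to 98 mm; this point is 80 mm above the bench and 75 mm from the hinge axis.
- plate_mid (a point): Middle of the top face of the white backing plate, 64 x 64 mm, 4 mm thick, at the arm's end, 135 mm from the hinge axis; the top face is 62 mm above the bench. Its y points from the hinge outwards along the arm, z up.
There are look-alikes about, which are no part of the job. Leave any orange or purple look-alike of the label_slide alone.

How it is judged:
By the outcome, as a careful person would: the job done as asked, in the order asked, and still so for the second after the job is handed in, while the arm keeps its last pose, push and grip.
It also fails if it takes over 64 s, if anything falls off the work surface, if the arm or the gripper's body presses on something with over 40 N, if the wrist force passes 120 N, or if a joint passes its speed limit or range.

## Working session

There is one attempt and no reset: what is moved stays moved. The work goes in short steps, Python scripts to look and compute and a tool call to move; the robot and the scene stay as the last step left them, time stands still between calls to the robot, and variables do not carry over. Pictures are saved under pics/ and viewed, at most 10 in all, crops included, and the job is handed in when it is done.

Besides the shell and the picture viewer there is one more tool, called after ">>>" in YAML: its name, and indented under it one key for each argument. apply_moves: Moves the arm, as the interface text tells. Its arguments: {"type":"object","properties":{"commands":{"type":"array"},"grip_force":{"type":"number"}},"required":["commands"]}

```bash
mkdir -p pics; cat > h.py <<'E'
import numpy as np, cv2
from plant import manip
def px2ray(name,u,v):
    p=manip.camera_params(name);K=np.array(p["camera_matrix"]);k=p["k1"];E=np.array(p["extrinsics"])
    d=np.array([(u-K[0,2])/K[0,0],(v-K[1,2])/K[1,1]]);s=d.copy()
    for _ in range(30): s=d/(1+k*(s@s))
    return E[:3,3],E[:3,:3]@np.array([s[0],s[1],1])
def onz(name,u,v,z):
    o,d=px2ray(name,u,v);return o+d*(z-o[2])/d[2]
def proj(name,P):
    p=manip.camera_params(name);K=np.array(p["camera_matrix"]);k=p["k1"];E=np.array(p["extrinsics"])
    c=E[:3,:3].T@(np.array(P)-E[:3,3]);s=c[:2]/c[2];s=s*(1+k*(s@s));return K[0,0]*s[0]+K[0,2],K[1,1]*s[1]+K[1,2]
def tri(u1,u2):
    o1,d1=px2ray("scene",*u1);o2,d2=px2ray("top",*u2)
    t=np.linalg.lstsq(np.c_[d1,-d2],o2-o1,rcond=None)[0];a=o1+d1*t[0];b=o2+d2*t[1];return (a+b)/2,np.linalg.norm(a-b)
E
python3 - <<'E'
from h import *
for n in("scene","top"):
    cv2.imwrite(f"pics/{n}0.png",manip.read_camera(n)); p=manip.camera_params(n);print(n,np.round(p["extrinsics"],3).tolist(),p["camera_matrix"],p["k1"])
print(manip.observe())
E
```

```text
scene [[-0.857, -0.29, 0.426, 0.076], [-0.516, 0.504, -0.693, 0.694], [-0.014, -0.813, -0.582, 0.663], [0.0, 0.0, 0.0, 1.0]] [[479.58893298   0.         317.77517409]
 [  0.         479.58893298 239.27962848]
 [  0.           0.           1.        ]] -0.09642990189490135
top [[0.009, -0.997, 0.08, 0.414], [-1.0, -0.007, 0.024, -0.009], [-0.024, -0.08, -0.997, 0.923], [0.0, 0.0, 0.0, 1.0]] [[449.11298404   0.         326.36417705]
 [  0.         449.11298404 242.9898122 ]
 [  0.           0.           1.        ]] -0.06663435955083592
{'time': 0.1, 'joint_pos': array([-1.31531838e+00,  2.63462069e-01, -4.88630068e-02,  1.25938259e+00,
       -2.69581500e-05,  1.41550119e+00]), 'dq': array([-0.00059577, -0.00011943,  0.0038036 , -0.0013051 ,  0.00102197,
       -0.00103558]), 'effort': array([ 3.38199447e-03, -6.38574457e+01,  3.85065365e+01,  9.95546492e-03,
       -9.39475808e-05, -2.51358665e-05]), 'tool_pos': array([ 0.20957652, -0.48111446,  0.24958376]), 'tool_rot': array([-4.54425289e-04,  9.78982121e-01,  2.03945577e-01, -3.62778610e-05]), 'contact_force': array([ 0.14937017,  0.18036718, -0.0939277 ]), 'moment': array([-0.01307133,  0.05364031,  0.04571504]), 'grasp_force': 0.0, 'grip_width': 0.08539362457211512}
```

View pics/scene0.png

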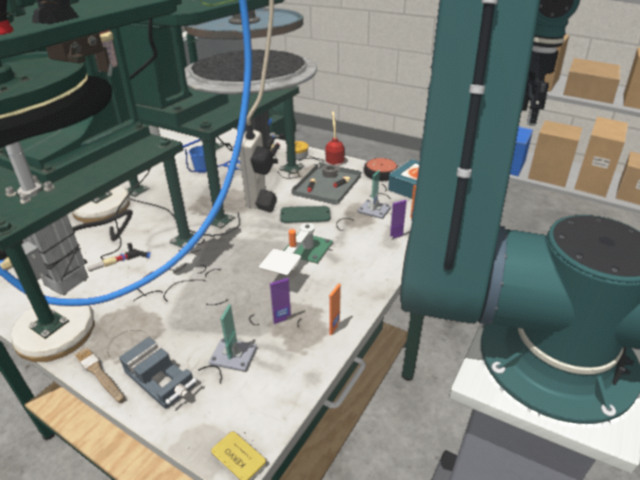

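View pics/top0.png

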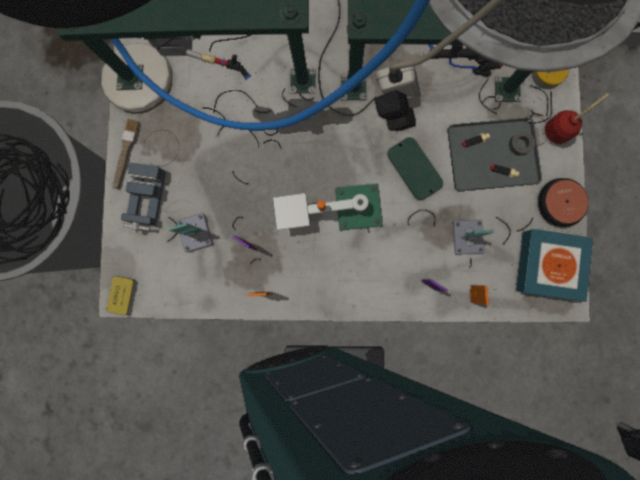

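The scene shows the folded arm with its plate at (280,260) and orange knob at (293,238). Green slides stand in grey holders at (228,335) and (376,190), with purple and orange look-alikes at (280,300), (335,308) and (398,218). In the top view the hinge is at (361,202), the knob at (321,205), the plate at (291,211), and the slides in holders at (190,230) and (475,235). I'll enlarge both green slides.

```bash
python3 - <<'E'
import cv2,numpy as np
s=cv2.imread("pics/scene0.png");t=cv2.imread("pics/top0.png")
f=lambda im,u,v,r=40:cv2.resize(im[v-r:v+r,u-r:u+r],(400,300) if 0 else (300,300),interpolation=cv2.INTER_CUBIC)
cv2.imwrite("pics/crop.png",np.vstack([np.hstack([f(s,232,335),f(s,376,190)]),np.hstack([f(t,190,230),f(t,475,235)])]))
E
```

```text
(no output)
```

View pics/crop.png

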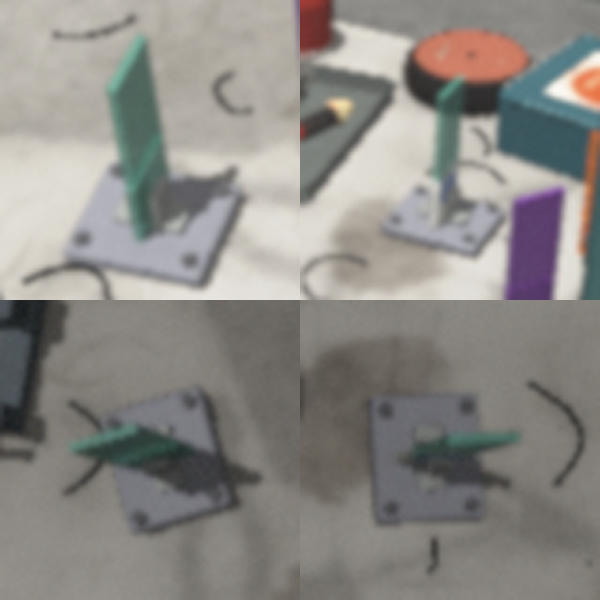

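```bash
python3 - <<'E'
from h import *
print("hinge",onz("top",361,202,.058),"plate",onz("top",291,211,.062))
t=cv2.imread("pics/top0.png");s=cv2.imread("pics/scene0.png")
def cent(im,lo,hi,box):
    x0,y0,x1,y1=box;m=cv2.inRange(cv2.cvtColor(im[y0:y1,x0:x1],cv2.COLOR_BGR2HSV),lo,hi)
    n,l,st,c=cv2.connectedComponentsWithStats(m);i=1+st[1:,4].argmax();print(st[i],c[i]+[x0,y0]);return c[i]+[x0,y0],m,l==i
c,_,_=cent(t,(5,120,100),(18,255,255),(305,190,340,220));print("knob",onz("top",*c,.09))
for b in((160,205,220,255),(450,210,505,260)):
    c,m,k=cent(t,(55,40,30),(95,255,255),b)
    ys,xs=np.nonzero(k);r=cv2.minAreaRect(np.c_[xs,ys].astype(np.float32));bp=cv2.boxPoints(r)+[b[0],b[1]];print(bp.round(1).tolist())
for b in((205,290,260,375),(355,165,395,220)):
    c,m,k=cent(s,(55,40,30),(95,255,255),b)
    ys,xs=np.nonzero(k);r=cv2.minAreaRect(np.c_[xs,ys].astype(np.float32));bp=cv2.boxPoints(r)+[b[0],b[1]];print(bp.round(1).tolist())
E
```

```text
hinge [ 0.56369939 -0.05498513  0.058     ] plate [0.54472363 0.08070081 0.062     ]
[12 10  8  9 55] [320.67272727 204.03636364]
knob [0.55392157 0.02220643 0.09      ]
[  9  18  32  11 208] [184.1875     228.50480769]
[[169.0, 223.0], [200.0, 223.0], [200.0, 233.0], [169.0, 233.0]]
[15 20 28  7 98] [478.07142857 232.97959184]
[[464.6, 232.6], [491.5, 228.1], [492.3, 232.9], [465.4, 237.4]]
[ 16  15  15  54 445] [228.02921348 329.77078652]
[[219.0, 306.4], [230.2, 304.7], [238.0, 356.7], [226.8, 358.3]]
[ 17   6   8  27 135] [375.11851852 182.22222222]
[[372.0, 171.0], [379.0, 171.0], [379.0, 197.0], [372.0, 197.0]]
```

The right slide is the sample slide: it has the white frosted foot and the blue label, seen at scene (375,199), in the holder at top (474,237). The left one at scene (228,330) is all green, so it is the blank. The purple and orange ones are look-alikes. Next I measure the label holder's pose.

```bash
python3 - <<'E'
from h import *
t=cv2.imread("pics/top0.png")
x0,y0=435,200
h=cv2.cvtColor(t[y0:270,x0:510],cv2.COLOR_BGR2HSV)
print(h[55-2,22],h[24,48],h[10,10],t[253,457],t[210,445])
lab=cv2.cvtColor(t[y0:270,x0:510],cv2.COLOR_BGR2LAB).astype(int)
print(lab[53,22],lab[10,10],lab[24,46])
m=((lab[...,2]<lab[5:20,5:20,2].mean()-5)&(lab[...,1]>125)).astype(np.uint8)
n,l,st,c=cv2.connectedComponentsWithStats(m);i=1+st[1:,4].argmax();print(st[i],c[i])
ys,xs=np.nonzero(l==i)
P=np.array([onz("top",a+x0,b+y0,.01)[:2] for a,b in zip(xs,ys)])
r=cv2.minAreaRect((P*1000).astype(np.float32));print("foot",r,cv2.boxPoints(r))
# slide green
hs=h;g=cv2.inRange(hs,(55,40,30),(95,255,255));ys,xs=np.nonzero(g)
for z in(.11,):
  for u in range(xs.min(),xs.max()+1):
    k=ys[xs==u]
    if len(k): print(u+x0,k.min()+y0,k.max()+y0,np.round(onz("top",u+x0,k.min()+y0,z)[:2],4),np.round(onz("top",u+x0,k.max()+y0,z)[:2],4))
print(tri((375.5,173),(484,231)))
for zz in (.08,): print("hinge",onz("top",361,202,zz))
E
```

```text
[114  13  99] [ 23  16 129] [19 30 92] [99 95 94] [81 88 92]
[103 128 126] [ 96 128 133] [ 99 129 126]
[ 18  20  32  35 758] [32.37467018 37.1055409 ]
foot ((501.7835693359375, -276.8232727050781), (69.16041564941406, 59.62858963012695), 3.6223042011260986) [[ 465.3888  -249.25328]
 [ 469.15607 -308.76276]
 [ 538.17834 -304.39325]
 [ 534.4111  -244.88379]]
465 235 235 [ 0.4954 -0.2414] [ 0.4954 -0.2414]
466 234 236 [ 0.4973 -0.2432] [ 0.4936 -0.2432]
467 234 236 [ 0.4973 -0.245 ] [ 0.4936 -0.245 ]
468 234 236 [ 0.4973 -0.2469] [ 0.4936 -0.2468]
469 233 235 [ 0.4991 -0.2487] [ 0.4955 -0.2487]
470 233 235 [ 0.4991 -0.2506] [ 0.4955 -0.2505]
471 233 235 [ 0.4992 -0.2524] [ 0.4955 -0.2523]
472 232 235 [ 0.501  -0.2543] [ 0.4955 -0.2542]
473 232 235 [ 0.501  -0.2561] [ 0.4955 -0.256 ]
474 231 236 [ 0.5029 -0.258 ] [ 0.4937 -0.2578]
475 231 234 [ 0.5029 -0.2598] [ 0.4974 -0.2597]
476 231 235 [ 0.5029 -0.2616] [ 0.4956 -0.2615]
477 231 235 [ 0.5029 -0.2635] [ 0.4956 -0.2633]
478 231 235 [ 0.5029 -0.2653] [ 0.4956 -0.2651]
479 231 235 [ 0.5029 -0.2671] [ 0.4956 -0.267 ]
480 231 235 [ 0.5029 -0.269 ] [ 0.4956 -0.2688]
481 230 234 [ 0.5048 -0.2708] [ 0.4975 -0.2707]
482 231 234 [ 0.503  -0.2726] [ 0.4975 -0.2725]
483 231 234 [ 0.503  -0.2745] [ 0.4975 -0.2743]
484 231 233 [ 0.503  -0.2763] [ 0.4993 -0.2762]
485 231 233 [ 0.503  -0.2781] [ 0.4993 -0.2781]
486 231 233 [ 0.503 -0.28 ] [ 0.4994 -0.2799]
487 231 233 [ 0.503  -0.2818] [ 0.4994 -0.2817]
488 231 233 [ 0.503  -0.2836] [ 0.4994 -0.2836]
489 231 232 [ 0.5031 -0.2855] [ 0.5012 -0.2854]
490 231 232 [ 0.5031 -0.2873] [ 0.5012 -0.2873]
491 231 232 [ 0.5031 -0.2892] [ 0.5013 -0.2891]
492 231 232 [ 0.5031 -0.291 ] [ 0.5013 -0.291 ]
(array([ 0.50339934, -0.27656114,  0.10879153]), np.float64(0.0006074202190959219))
hinge [ 0.55989582 -0.05382336  0.08      ]
```

>>> apply_moves:
  commands:
    - [[0,0,-0.18,0,0,0,0],[0,0,-0.18,0,0,0,0],[0,0,-0.18,0,0,0,0],[0,0,-0.18,0,0,0,0],[0,0,-0.18,0,0,0,0],[0,0,-0.18,0,0,0,0],[0,0,-0.18,0,0,0,0],[0,0,-0.18,0,0,0,0],[0,0,-0.18,0,0,0,0],[0,0,-0.18,0,0,0,0],[0,0,-0.18,0,0,0,0],[0,0,-0.18,0,0,0,0]]

```text
time: 1.6
tool_pos: [0.2096, -0.4812, 0.2497]
tool_rot: [-0.0, 0.279, 0.96, 0.0]
contact_force: [0.6, -0.6, -0.9]
grip_width: -0.0004
grasp_force: 0.0
```

>>> apply_moves:
  commands:
    - [[0,0,-0.14,0,0,0,0],[0,0,-0.14,0,0,0,0],[0,0,-0.14,0,0,0,0],[0,0,-0.15,0,0,0,0],[0,0,0,0,0,0,0]]

```text
time: 2.22
tool_pos: [0.2096, -0.4812, 0.2498]
tool_rot: [-0.0, 0.001, 1.0, 0.0]
contact_force: [-0.5, -0.1, -0.2]
grip_width: -0.0002
grasp_force: 0.0
```

>>> apply_moves:
  commands:
    - [[0,0,0,-0.033,0.042,0,0],[0,0,0,-0.033,0.042,0,0],[0,0,0,-0.033,0.042,0,0],[0,0,0,-0.033,0.042,0,0],[0,0,0,-0.033,0.042,0,0],[0,0,0,-0.033,0.042,0,0],[0,0,0,-0.033,0.042,0,0],[0,0,0,-0.033,0.042,0,0],[0,0,0,-0.033,0.042,0,0],[0,0,0,-0.033,0.042,0,0],[0,0,0,-0.033,0.042,0,0],[0,0,0,-0.033,0.042,0,0]]

```text
time: 3.72
tool_pos: [0.6069, 0.024, 0.2499]
tool_rot: [-0.0, 0.002, 1.0, -0.0]
contact_force: [0.8, -1.0, 0.1]
grip_width: -0.0001
grasp_force: 0.0
```

>>> apply_moves:
  commands:
    - [[0,0,0,0,0,0.03,0],[0,0,0,0,0,0.04,0],[0,0,0,0,0,0.04,0],[0,0,0,0,0,0.03,0],[0,0,0,0,0,0.02,0],[0,0,0,0,0,0,0]]

```text
time: 4.47
tool_pos: [0.6051, 0.0224, 0.0887]
tool_rot: [-0.001, 0.002, 1.0, 0.0]
contact_force: [0.5, 0.2, 0.6]
grip_width: -0.0002
grasp_force: 0.0
```

```bash
python3 - <<'E'
from h import *
s=manip.observe();print(s["joint_pos"].round(3),s["tool_pos"].round(4),s["contact_force"].round(1))
H=np.array([.560,-.0535]);k=.0755
for d in (-20,-10,0,10,20,30,40,50,60,70,80,90,94):  # knob angle -> pusher centre, 20 mm behind along tangent
    a=np.radians(95+d);kn=H+k*np.array([np.cos(a),np.sin(a)]);tn=np.array([-np.sin(a),np.cos(a)])
    print(d,(kn).round(3),(kn-.019*tn).round(3))
E
```

```text
[-0.097  0.489 -0.144  0.94  -0.    -0.094] [0.6051 0.0224 0.0887] [0.5 0.2 0.6]
-20 [0.58  0.019] [0.598 0.015]
-10 [0.567 0.022] [0.586 0.02 ]
0 [0.553 0.022] [0.572 0.023]
10 [0.54  0.019] [0.559 0.024]
20 [0.528 0.015] [0.545 0.023]
30 [0.517 0.008] [0.532 0.019]
40 [ 0.507 -0.   ] [0.52  0.013]
50 [ 0.498 -0.01 ] [0.509 0.005]
60 [ 0.492 -0.022] [ 0.5   -0.004]
70 [ 0.487 -0.034] [ 0.492 -0.016]
80 [ 0.485 -0.047] [ 0.486 -0.028]
90 [ 0.485 -0.06 ] [ 0.483 -0.041]
94 [ 0.485 -0.065] [ 0.482 -0.047]
```

>>> apply_moves:
  commands:
    - [[0,0,0,0.019,0,0,0],[0,0,0,0.014,0.001,0,0],[0,0,0,0.013,0.001,0,0],[0,0,0,0.014,-0.001,0,0],[0,0,0,0.013,-0.004,0,0],[0,0,0,0.012,-0.006,0,0],[0,0,0,0.011,-0.008,0,0],[0,0,0,0.009,-0.009,0,0],[0,0,0,0.008,-0.012,0,0],[0,0,0,0.006,-0.012,0,0],[0,0,0,0,0,0,0]]

```text
time: 5.85
tool_pos: [0.4865, -0.0285, 0.0899]
tool_rot: [-0.0, 0.001, 1.0, -0.0]
contact_force: [0.3, 0.7, -0.5]
grip_width: -0.0001
grasp_force: 0.0
```

```bash
python3 - <<'E'
from h import *
im=manip.read_camera("scene");cv2.imwrite("pics/push1.png",np.hstack([cv2.resize(im[150:350,200:400],(400,400)),cv2.resize(manip.read_camera("top")[140:300,240:400],(400,400))]))
s=manip.observe();print(s["tool_pos"],s["contact_force"])
E
```

```text
[ 0.48702849 -0.02778806  0.08994902] [ 0.00061325 -0.2498618  -0.21283714]
```

View pics/push1.png

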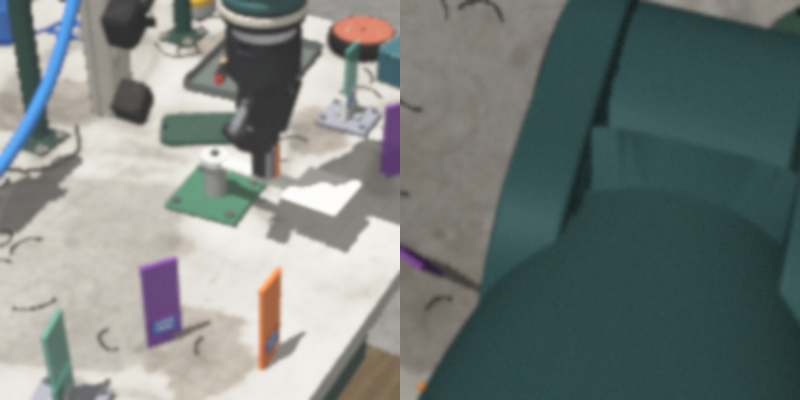

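The arm has swung: the white plate is now near the crop's (325,195), and the knob is just beyond the fingers at (275,158). I push on in small steps until force shows at the stop.

>>> apply_moves:
  commands:
    - [[0,0,0,0.002,-0.008,0,0],[0,0,0,0.001,-0.006,0,0],[0,0,0,0,-0.004,0,0],[0,0,0,0,0,0,0]]

```text
time: 6.45
tool_pos: [0.484, -0.0424, 0.09]
tool_rot: [0.001, -0.001, 1.0, 0.004]
contact_force: [4.0, 30.2, 3.8]
grip_width: -0.0001
grasp_force: 15.7
```

>>> apply_moves:
  commands:
    - [[0,0,0,0,-0.003,0,0],[0,0,0,0,0,0,0]]

```text
time: 6.7
tool_pos: [0.484, -0.0429, 0.0899]
tool_rot: [0.001, -0.002, 1.0, 0.007]
contact_force: [6.8, 52.5, 8.7]
grip_width: 0.0002
grasp_force: 26.3
```

>>> apply_moves:
  commands:
    - [[0,0,0,0,-0.003,0,0],[0,0,0,0,0,0,0]]

```text
time: 6.95
tool_pos: [0.4838, -0.0434, 0.0899]
tool_rot: [0.001, -0.003, 1.0, 0.01]
contact_force: [8.7, 73.8, 12.7]
grip_width: -0.0
grasp_force: 37.2
```

>>> apply_moves:
  commands:
    - [[0,0,0,0,0.01,0,0],[0,0,0,0,0.012,0,0],[0,0,0,0,0,-0.04,0],[0,0,0,0,0,-0.06,0],[0,0,0,0,0,-0.06,0],[0,0,0,0,-0.05,0,0.06],[0,0,0,0,-0.05,0,0.06],[0,0,0,-0.005,-0.05,0,0.06],[0,0,0,-0.005,-0.05,0,0.06],[0,0,0,-0.005,-0.045,0,0.06],[0,0,-0.06,0,0,0,0.06],[0,0,0,0,0,0,0.06]]

```text
time: 8.45
tool_pos: [0.4986, -0.275, 0.2496]
tool_rot: [-0.0, -0.029, 1.0, 0.0]
contact_force: [0.5, 0.6, 0.4]
grip_width: 0.0601
grasp_force: 0.0
```

```bash
python3 - <<'E'
from h import *
a=manip.read_camera("scene");b=manip.read_camera("top");cv2.imwrite("pics/s2.png",a);cv2.imwrite("pics/t2.png",b)
cv2.imwrite("pics/c2.png",np.hstack([cv2.resize(a[140:300,270:430],(400,400),interpolation=cv2.INTER_CUBIC),cv2.resize(b[160:320,260:420],(400,400))]))
s=manip.observe();print(s["tool_pos"],s["tool_rot"].round(4),s["joint_pos"].round(3))
for P in ((.431,-.078,.062),(.560,-.0535,.06),(.485,-.066,.098)): print(np.round(proj("scene",P)),np.round(proj("top",P)))
E
```

```text
[ 0.49870262 -0.27424239  0.24999065] [-1.000e-04 -2.910e-02  9.996e-01 -0.000e+00] [-0.646  0.34   0.064  1.296 -0.    -0.704]
[365. 237.] [373. 270.]
[309. 227.] [360. 204.]
[341. 219.] [368. 241.]
```

View pics/c2.png

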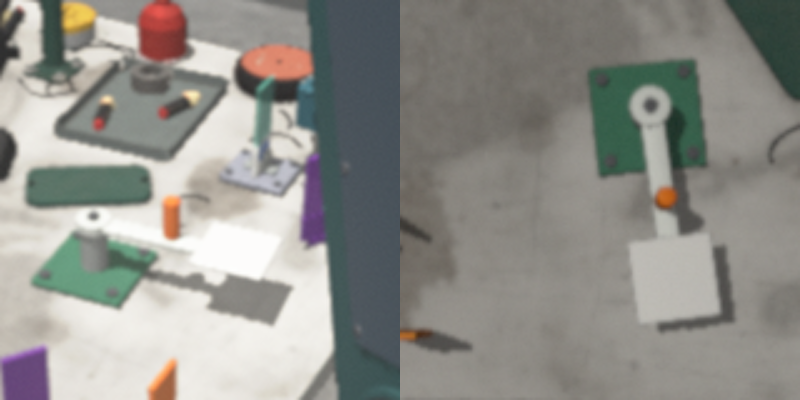

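>>> apply_moves:
  commands:
    - [[0,0,0,-0.003,-0.001,0.03,0.06],[0,0,0,0,0,0.04,0.06],[0,0,0,0,0,0.04,0.06],[0,0,0,0,0,0.03,0.06],[0,0,0,0,0,0.018,0.06],[0,0,0,0,0,0.007,0.06],[0,0,0,0,0,0,0.06]]

```text
time: 9.43
tool_pos: [0.5019, -0.2751, 0.0852]
tool_rot: [-0.0, -0.03, 1.0, -0.0]
contact_force: [-0.1, -0.3, 0.7]
grip_width: 0.0599
grasp_force: 0.0
```

```bash
python3 - <<'E'
from h import *
print("plate",onz("top",369.6,270.8,.062))
a=manip.read_camera("scene");u,v=map(int,proj("scene",(.5,-.275,.08)));print(u,v)
cv2.imwrite("pics/c3.png",cv2.resize(a[v-50:v+50,u-50:u+50],(600,600),interpolation=cv2.INTER_CUBIC))
b=cv2.imread("pics/t2.png")[240:300,345:400];m=cv2.inRange(cv2.cvtColor(b,cv2.COLOR_BGR2HSV),(0,0,165),(180,40,255))
n,l,st,c=cv2.connectedComponentsWithStats(m);i=1+st[1:,4].argmax();ys,xs=np.nonzero(l==i);print(st[i])
P=np.array([onz("top",x+345,y+240,.062)[:2]*1000 for x,y in zip(xs,ys)],np.float32);print(cv2.minAreaRect(P))
E
```

```text
plate [ 0.43024072 -0.07151897  0.062     ]
375 183
[   6    4   36   45 1124]
((441.004150390625, -68.77751159667969), (83.41814422607422, 61.85513687133789), 7.552858829498291)
```

View pics/c3.png

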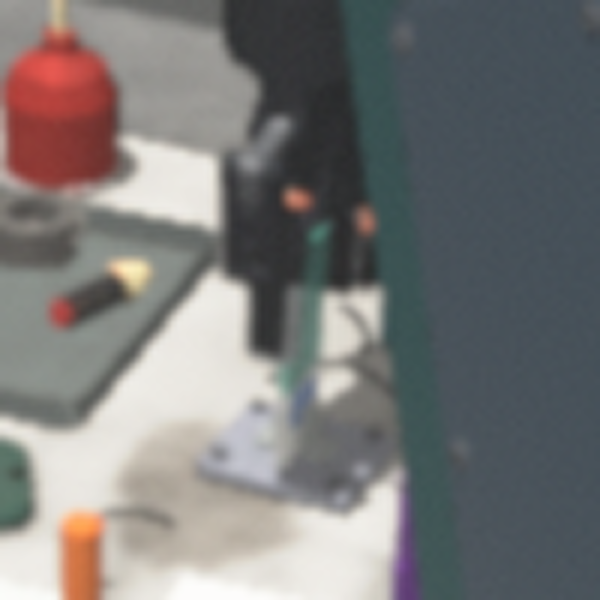

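The slide stands between the open fingers, with the blue label near its foot at crop (300,400). I close on it and lift.

>>> apply_moves:
  commands:
    - [[0,0,0,0,0,0,0.045],[0,0,0,0,0,0,0.03],[0,0,0,0,0,0,0.03],[0,0,0,0,0,0,0.03],[0,0,0,0,0,0,0.03]]
  grip_force: 35

```text
time: 10.1
tool_pos: [0.5022, -0.2756, 0.0856]
tool_rot: [0.001, -0.03, 1.0, -0.0]
contact_force: [0.6, 1.2, 5.5]
grip_width: 0.0353
grasp_force: 34.3
```

>>> apply_moves:
  commands:
    - [[0,0,0,0,0,-0.01,0.03],[0,0,0,0,0,-0.02,0.03],[0,0,0,0,0,-0.03,0.03],[0,0,0,0,0,-0.04,0.03],[0,0,0,0,0,-0.04,0.03],[0,0,0,0,0,-0.04,0.03],[0,0,0,0,0,-0.04,0.03],[0,0,0,0,0,0,0.03]]

```text
time: 11.1
tool_pos: [0.5025, -0.2759, 0.3082]
tool_rot: [0.002, -0.03, 1.0, -0.002]
contact_force: [-0.1, 0.4, -0.8]
grip_width: 0.0352
grasp_force: 35.0
```

>>> apply_moves:
  commands:
    - [[0,0,0.18,0,0,0,0.03],[0,0,0.18,0,0,0,0.03],[0,0,0.18,0,0,0,0.03],[0,0,0.18,0,0,0,0.03],[0,0,0.18,0,0,0,0.03],[0,0,0.18,0,0,0,0.03],[0,0,0.18,0,0,0,0.03],[0,0,0.18,0,0,0,0.03],[0,0,0.18,0,0,0,0.03],[0,0,0.18,0,0,0,0.03],[0,0,0.18,0,0,0,0.03],[0,0,0,0,0,0,0.03]]

```text
time: 12.6
tool_pos: [0.5016, -0.2752, 0.3045]
tool_rot: [-0.0, 0.819, 0.574, -0.0]
contact_force: [-0.1, 0.4, -0.6]
grip_width: 0.0355
grasp_force: 34.9
```

>>> apply_moves:
  commands:
    - [[0,0.15,0,0,0,0,0.03],[0,0.15,0,0,0,0,0.03],[0,0.15,0,0,0,0,0.03],[0,0.15,0,0,0,0,0.03],[0,0.15,0,0,0,0,0.03],[0,0.15,0,0,0,0,0.03],[0,0,0,0,0,0,0.03]]

```text
time: 13.48
tool_pos: [0.5014, -0.2766, 0.3025]
tool_rot: [-0.251, 0.738, 0.516, 0.357]
contact_force: [0.6, 0.1, 0.4]
grip_width: 0.0351
grasp_force: 34.9
```

```bash
python3 - <<'E'
from h import *
s=manip.observe();q=s["tool_rot"]
from scipy.spatial.transform import Rotation as R
print(s["joint_pos"].round(3),s["tool_pos"].round(4),s["grip_width"],R.from_quat(q[[1,2,3,0]]).as_matrix().round(3))
E
```

```text
[-0.961  0.637  0.376  1.939  0.697  0.725] [ 0.5014 -0.2766  0.3025] 0.03513669544544554 [[ 0.214  0.94   0.268]
 [ 0.582 -0.343  0.738]
 [ 0.785 -0.002 -0.62 ]]
```

```bash
cat > kin.py <<'E'
import numpy as np
D=[([-1.31532,.26346,-.04886,1.25938,0,1.4155],[.20958,-.48111,.24958]),([-.097,.489,-.144,.94,0,-.094],[.6051,.0224,.0887]),([-.646,.340,.064,1.296,0,-.704],[.4987,-.2742,.25]),([-.961,.637,.376,1.939,.697,.725],[.5014,-.2766,.3025])]
def basis(q):
    a=q[1]-q[2];p=a+q[3];r=np.array([np.cos(q[0]),np.sin(q[0]),0]);t=np.array([-r[1],r[0],0]);z=np.array([0,0,1.])
    tz=np.sin(q[4])*t+np.cos(q[4])*(np.cos(p)*r-np.sin(p)*z)
    return np.c_[np.sin(q[1])*r+np.cos(q[1])*z,np.cos(a)*r-np.sin(a)*z,r,t,np.sin(p)*r+np.cos(p)*z,tz,z],tz
def fit():
    A=np.vstack([basis(q)[0] for q,_ in D]);b=np.hstack([x for _,x in D])
    w=1e-3;A=np.vstack([A,w*np.eye(7)]);b=np.r_[b,w*np.array([.4,.4,0,.08,.08,.2,.15])]
    x=np.linalg.lstsq(A,b,rcond=None)[0];return x,(A@x-b)[:-7]
E
python3 - <<'E'
from kin import *
from scipy.optimize import least_squares
x,res=fit();print(x.round(3),(res*1000).round(1))
lo=np.array([-2.6,-.85,-1.13,-2.05,-1.3,]);hi=np.array([2.6,1.65,1.32,2.05,1.24])
F=np.array([.43,-.0715,.102])
rng=np.random.default_rng(0)
for h in range(-40,160,15):
  best=None
  for k in range(8):
    def f(q):
        B,tz=basis(q);hd=np.radians(h);g=np.array([np.cos(hd),np.sin(hd),0])
        return np.r_[(B@x+.057*tz-F)*10,(tz-g)]
    s=least_squares(f,rng.uniform(lo,hi),bounds=(lo,hi))
    if best is None or s.cost<best.cost: best=s
  B,tz=basis(best.x);q=best.x
  wr=B[:,[0,1,2,6]]@x[[0,1,2,6]]
  print(h,round(best.cost,4),q.round(2),"tz",tz.round(2),"err",((B@x+.057*tz-F)*1000).round(0),"wrist",wr.round(2))
E
```

```text
[0.428 0.361 0.052 0.075 0.023 0.307 0.248] [ -3.4 -12.4  -6.1 -34.3  -2.8  16.8  -2.9  -6.   -3.7  27.9  -6.6  -7. ]
-40 0.0039 [ 0.51  1.26 -1.01 -2.05 -1.26] tz [ 0.73 -0.68 -0.07] err [0. 1. 0.] wrist [0.2  0.11 0.1 ]
-25 0.0392 [ 0.46  1.25 -1.13 -2.05 -1.11] tz [ 0.78 -0.61 -0.15] err [2. 5. 1.] wrist [0.18 0.09 0.13]
-10 0.1295 [ 0.46  1.25 -1.13 -2.05 -1.09] tz [ 0.78 -0.6  -0.15] err [ 6. 10. -1.] wrist [0.18 0.09 0.13]
5 0.0247 [-1.69  1.65 -1.13  0.66  1.24] tz [0.98 0.2  0.1 ] err [-17.   0.  -2.] wrist [-0.02 -0.14  0.09]
20 0.0026 [-1.5   1.21 -1.06  0.87  1.24] tz [ 0.92  0.39 -0.  ] err [-5. -0.  0.] wrist [ 0.02 -0.22  0.12]
35 0.0 [-1.37  1.04 -0.87  1.23  1.16] tz [ 0.82  0.57 -0.  ] err [ 0.  0. -0.] wrist [ 0.06 -0.29  0.12]
50 0.0 [-1.25  0.98 -0.63  1.53  1.02] tz [ 0.64  0.77 -0.  ] err [-0. -0.  0.] wrist [ 0.13 -0.37  0.12]
65 0.0 [-1.12  1.   -0.38  1.76  0.89] tz [ 0.42  0.91 -0.  ] err [-0.  0.  0.] wrist [ 0.21 -0.43  0.12]
80 0.0 [-1.    1.06 -0.13  1.96  0.75] tz [ 0.17  0.98 -0.  ] err [-0.  0. -0.] wrist [ 0.3  -0.47  0.12]
95 0.0024 [-0.89  1.07  0.05  2.05  0.63] tz [-0.05  1.   -0.05] err [-1.  1. -1.] wrist [ 0.39 -0.48  0.14]
110 0.0236 [-0.8   1.04  0.15  2.05  0.53] tz [-0.22  0.96 -0.17] err [-4.  3. -3.] wrist [ 0.45 -0.47  0.18]
125 0.063 [-0.7   1.01  0.24  2.05  0.42] tz [-0.4   0.87 -0.29] err [-6.  5. -5.] wrist [ 0.51 -0.44  0.22]
140 0.1102 [-0.58  0.99  0.33  2.05  0.28] tz [-0.57  0.71 -0.4 ] err [-9.  6. -7.] wrist [ 0.58 -0.38  0.26]
155 0.1489 [-0.43  0.98  0.4   2.05  0.11] tz [-0.74  0.46 -0.49] err [-12.   4.  -8.] wrist [ 0.64 -0.3   0.29]
```

>>> apply_moves:
  commands:
    - [[-0.137,0,0.108,0,0,0,0.03],[-0.137,0,0.108,0,0,0,0.03],[-0.137,0,0.108,0,0,0,0.03],[0,0.14,0,0,0,0,0.03],[0,0.14,0,0,0,0,0.03],[0,0.14,0,0,0,0,0.03],[0,0.14,0,0,0,0,0.03],[0,0.11,0,0,0,0,0.03],[0,0,0,0,0,0,0.03]]

```text
time: 14.6
tool_pos: [0.496, -0.2716, 0.3022]
tool_rot: [-0.239, 0.684, 0.255, 0.64]
contact_force: [0.8, 0.6, 0.1]
grip_width: 0.0354
grasp_force: 35.1
```

```bash
cat > st.py <<'E'
from h import *
from scipy.spatial.transform import Rotation as R
s=manip.observe();q=s["tool_rot"];M=R.from_quat(q[[1,2,3,0]]).as_matrix()
print(s["time"],s["joint_pos"].round(4).tolist(),s["tool_pos"].round(4).tolist(),s["grip_width"].round(4),s["contact_force"].round(1));print(M.round(3))
print("heading",np.degrees(np.arctan2(M[1,2],M[0,2])),"F",s["tool_pos"]+.057*M[:,2])
F=np.array([.43,-.0715,.105]);print("tool-frame shift to goal",M.T@(F-s["tool_pos"]-.057*M[:,2]))
E
python3 st.py; python3 - <<'E'
from h import *
print("purple top/bot",onz("top",425,280,.1),onz("top",448,292,.0),"orange",onz("top",472,304,0),onz("top",487,304,0),onz("top",479,288,.1))
E
```

```text
purple top/bot [ 0.41348902 -0.16980503  0.1       ] [ 0.38923475 -0.23624886  0.        ] orange [ 0.3650834  -0.28525654  0.        ] [ 0.36519814 -0.31612725  0.        ] [ 0.39949081 -0.26855297  0.1       ]Traceback (most recent call last):
  File "st.py", line 4, in <module>
    print(s["time"],s["joint_pos"].round(4).tolist(),s["tool_pos"].round(4).tolist(),s["grip_width"].round(4),s["contact_force"].round(1));print(M.round(3))
                                                                                     ^^^^^^^^^^^^^^^^^^^^^
AttributeError: 'float' object has no attribute 'round'
```

```bash
sed -i 's/s\["grip_width"\].round(4)/s["grip_width"]/' st.py; python3 st.py; python3 - <<'E'
from h import *
print("purple",onz("scene",393,238,0),onz("scene",404,234,0),onz("scene",393,203,.1),onz("scene",406,198,.1))
t=cv2.imread("pics/top0.png");hs=cv2.cvtColor(t,cv2.COLOR_BGR2HSV)
for nm,lo,hi,b in(("pur",(125,60,40),(165,255,255),(410,270,460,300)),("or",(3,120,80),(18,255,255),(460,280,500,312))):
    m=cv2.inRange(hs[b[1]:b[3],b[0]:b[2]],lo,hi);ys,xs=np.nonzero(m);r=cv2.minAreaRect(np.c_[xs+b[0],ys+b[1]].astype(np.float32));print(nm,r)
    for c in cv2.boxPoints(r): print(c.round(0),onz("top",*c,0)[:2].round(3),onz("top",*c,.1)[:2].round(3))
E
```

```text
14.6 [-1.1389, 0.7172, -0.1344, 2.0532, 1.2796, 0.2282] [0.496, -0.2716, 0.3022] 0.03538624824403755 [0.8 0.6 0.1]
[[ 0.052  0.656  0.753]
 [ 0.043 -0.755  0.654]
 [ 0.998 -0.001 -0.067]]
heading 40.991286475254086 F [ 0.53893942 -0.23433078  0.29838604]
tool-frame shift to goal [-0.19148579 -0.19417206  0.03755292]
purple [ 0.40942253 -0.18857553  0.        ] [ 0.39314937 -0.21712284  0.        ] [ 0.41418605 -0.18060143  0.1       ] [ 0.39724571 -0.2158303   0.1       ]
pur ((434.66851806640625, 285.2303161621094), (25.33395004272461, 6.465987205505371), 32.0053825378418)
[422. 281.] [ 0.411 -0.184] [ 0.411 -0.165]
[426. 276.] [ 0.422 -0.191] [ 0.421 -0.171]
[447. 289.] [ 0.395 -0.235] [ 0.397 -0.21 ]
[444. 295.] [ 0.384 -0.227] [ 0.387 -0.204]
or ((479.0, 295.0), (18.0, 18.0), 90.0)
[470. 286.] [ 0.402 -0.282] [ 0.403 -0.252]
[488. 286.] [ 0.402 -0.319] [ 0.403 -0.285]
[488. 304.] [ 0.365 -0.318] [ 0.371 -0.285]
[470. 304.] [ 0.365 -0.281] [ 0.37  -0.252]
```

>>> apply_moves:
  commands:
    - [[0,0,0,0,-0.02,0.004,0.03],[0,0,0,0,-0.03,0.006,0.03],[0,0,0,0,-0.03,0.006,0.03],[0,0,0,0,-0.03,0.006,0.03],[0,0,0,0,-0.03,0.006,0.03],[0,0,0,0,-0.03,0.005,0.03],[0,0,0,0,-0.024,0.004,0.03],[0,0,0,0,0,0,0.03]]

```text
time: 15.6
tool_pos: [0.3966, -0.0998, 0.301]
tool_rot: [-0.237, 0.685, 0.257, 0.639]
contact_force: [0.1, 0.5, -0.7]
grip_width: 0.035
grasp_force: 35.1
```

```bash
python3 st.py; python3 - <<'E'
import kin
from kin import *
D.append(([-1.1389,.7172,-.1344,2.0532,1.2796,.2282],[.496,-.2716,.3022]))
from h import manip
s=manip.observe();D.append((s["joint_pos"],s["tool_pos"]))
x,r=fit();print(x.round(3),(r*1000).round(1))
E
```

```text
15.6 [-1.1948, 0.4927, -0.6874, 1.7503, 1.2252, 0.1957] [0.3966, -0.0998, 0.301] 0.03495148106232441 [ 0.1  0.5 -0.7]
[[ 0.051  0.655  0.754]
 [ 0.049 -0.755  0.654]
 [ 0.997  0.003 -0.071]]
heading 40.93897066842907 F [ 0.43950647 -0.06252377  0.29697386]
tool-frame shift to goal [-1.92417604e-01 -8.89334211e-05  6.04353003e-04]
[0.35  0.358 0.078 0.062 0.02  0.312 0.333] [-15.8 -15.6  -0.4 -51.3 -14.   29.6 -15.1 -12.7   3.6   4.3  10.8  14.6
  25.    3.6 -15.1  37.3 -30.6 -32.3]
```

>>> apply_moves:
  commands:
    - [[0,0.07,0,0,0,-0.006,0.03],[0,0,0,-0.02,0,-0.006,0.03],[0,0,0,-0.025,0,0,0.03],[0,0,0,-0.025,0,0,0.03],[0,0,0,-0.02,0,0,0.03],[0,0,0,0,0,0,0.03]]

```text
time: 16.35
tool_pos: [0.3886, -0.1095, 0.2103]
tool_rot: [-0.247, 0.662, 0.248, 0.663]
contact_force: [0.5, -0.3, -0.2]
grip_width: 0.0351
grasp_force: 35.1
```

```bash
python3 st.py; python3 - <<'E'
from h import *
a=manip.read_camera("scene");b=manip.read_camera("top")
cv2.imwrite("pics/c4.png",np.hstack([cv2.resize(a[120:360,280:520],(400,400)),cv2.resize(b[180:420,290:530],(400,400))]))
E
```

```text
16.35 [-1.23, 0.7689, -0.7629, 1.6121, 1.1975, -0.0037] [0.3886, -0.1095, 0.2103] 0.035123178432831165 [ 0.5 -0.3 -0.2]
[[-0.002  0.655  0.756]
 [ 0.001 -0.756  0.655]
 [ 1.     0.002  0.001]]
heading 40.91683184763978 F [ 0.43165439 -0.07217533  0.21036234]
tool-frame shift to goal [-0.10535901 -0.00175815 -0.00089651]
```

View pics/c4.png

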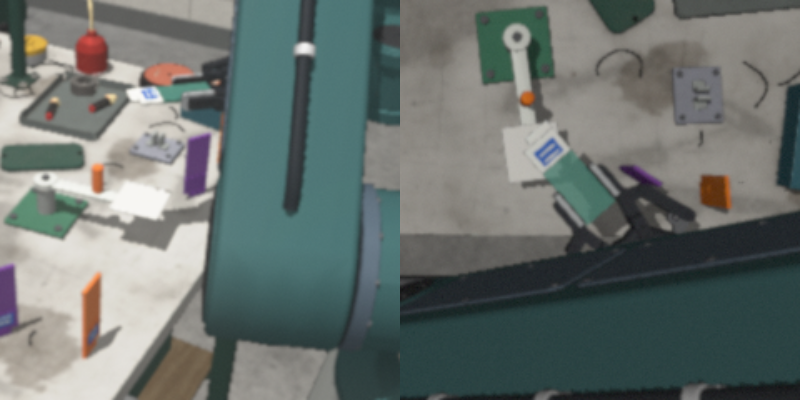

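The slide is level with its label up, and the frosted end is over the plate at top-crop (545,150). The fingers stay clear of the purple look-alike. I lower it in stages.

>>> apply_moves:
  commands:
    - [[0,0,0,-0.015,-0.001,-0.001,0.03],[0,0,0,-0.02,0,0,0.03],[0,0,0,-0.02,0,0,0.03],[0,0,0,-0.01,0,0,0.03],[0,0,0,0,0,0,0.03]]

```text
time: 17.08
tool_pos: [0.387, -0.1091, 0.146]
tool_rot: [-0.247, 0.662, 0.246, 0.664]
contact_force: [0.4, -0.3, -0.2]
grip_width: 0.0351
grasp_force: 35.1
```

```bash
python3 st.py
```

```text
17.075 [-1.2344, 0.9085, -0.7739, 1.4681, 1.1946, -0.0081] [0.387, -0.1091, 0.146] 0.03512554736747437 [ 0.4 -0.3 -0.2]
[[-0.002  0.654  0.757]
 [-0.002 -0.757  0.654]
 [ 1.    -0.     0.003]]
heading 40.83102397874546 F [ 0.43017542 -0.07182055  0.14614337]
tool-frame shift to goal [-4.11434745e-02 -3.48618294e-04 -5.76415056e-05]
```

>>> apply_moves:
  commands:
    - [[0,0,0,-0.012,0,0,0.03],[0,0,0,-0.015,0,0,0.03],[0,0,0,-0.012,0,0,0.03],[0,0,0,-0.005,0,0,0.03],[0,0,0,0,0,0,0.03],[0,0,0,0,0,0,0.03],[0,0,0,0,0,0,0.03]]

```text
time: 17.95
tool_pos: [0.3872, -0.109, 0.1025]
tool_rot: [-0.247, 0.662, 0.247, 0.664]
contact_force: [-0.4, -0.4, -0.5]
grip_width: 0.0356
grasp_force: 35.1
```

```bash
python3 st.py; python3 - <<'E'
from h import *
a=manip.read_camera("scene");b=manip.read_camera("top")
cv2.imwrite("pics/c5.png",np.hstack([cv2.resize(a[180:280,300:400],(400,400),interpolation=cv2.INTER_CUBIC),cv2.resize(b[200:320,320:440],(400,400),interpolation=cv2.INTER_CUBIC)]))
h=cv2.cvtColor(b,cv2.COLOR_BGR2HSV)[220:300,340:420];m=cv2.inRange(h,(105,90,50),(125,255,255));ys,xs=np.nonzero(m)
print("label centre",len(xs),onz("top",xs.mean()+340,ys.mean()+220,.1045))
E
```

```text
17.95 [-1.2339, 1.0009, -0.7649, 1.384, 1.1951, -0.0085] [0.3872, -0.109, 0.1025] 0.0356336241337385 [-0.4 -0.4 -0.5]
[[-0.003  0.654  0.757]
 [-0.001 -0.757  0.654]
 [ 1.     0.001  0.003]]
heading 40.828438316941245 F [ 0.43030968 -0.0716915   0.10263536]
tool-frame shift to goal [ 0.00236525 -0.00034536 -0.00010196]
label centre 49 [ 0.42734631 -0.07317651  0.1045    ]
```

View pics/c5.png

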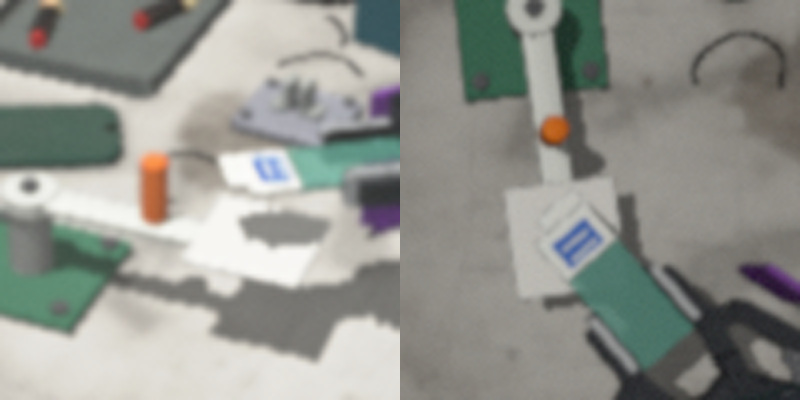

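The label faces up, and the frosted zone at top-crop (577,240) is about 4 cm above the plate centre, within roughly 3 mm. The arm is still at its stop and the look-alikes are undisturbed. I hand in.

```bash
python3 -c "
from plant import manip
print(manip.job_done())"
```

```text
the job is handed in; nothing more can be done
None
```

I swung the arm out until it seated at its end stop, and I handed the job in with the robot holding the sample slide level, label up, its frosted end about 4 cm above the middle of the white plate; the blank slide was left alone.

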